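# Turn a sign back plate over for wiring

### The job

Turn the sign back plate over, so that its studs point down and its back is up for wiring: first stand it on end, right down in the slot of the wooden block, and let go of it there to change grip; then lay it studs down on the rails of the empty sloping cradle, centred and square on the rails, with its lower end home against the end stop, and let go. Lay it down rather than letting it topple or drop, and leave the other things on the bench where they are.

Things in the scene. Friction and masses are not known exactly. Their poses are not given: they have to be found in the camera images.
- plate: sign back plate, plain aluminium, 60 mm wide (x), 120 long (y), 8 thick (z), about 160 g. Origin: centre of the slab. Front (+z): two studs, 10 mm diameter, 12 high, on the long centre line at y = -25 and +25 mm. Back (-z): a flat black cover 22 x 40 x 6 mm at the centre. Starts studs up on the sloping rest, +y end uphill
- rest_bed: sloping rest that holds the plate at the start: two rails (46 mm over both; the plate overhangs 7 mm each side), 136 long, sloping 20 degrees, stop 6 mm high at the low end. Origin on the rail tops under the plate's centre, 62 mm above the bench; z = square to the rails, upward; y = up the slope; x = level. Fixed, on a foot 90 x 150 x 10 mm
- cradle_bed: empty sloping cradle, built like the rest: rails 20 mm high, 46 mm over both, 30 mm gap between for the studs, sloping 20 degrees, stop 6 mm high at the low end. Origin on the rail tops under the centre of a plate lying home, 62 mm above the bench; z = square to the rails, upward; y = DOWN the slope (stop face at y = +60 mm); x = level. Fixed
- slot (a point): middle of the slot's floor in the wooden block, 22 mm above the bench. Block 44 mm long along x (the slot's direction, open at both ends), 50 across. Slot 12 mm wide up to 18 mm above its floor, then a flared mouth, about 24 wide, up to 30 mm above the floor. z = up. Fixed, on a foot 90 x 84 x 10 mm
- tape: bystander: roll of paper tape, 80 mm diameter, 24 mm high
- spare: bystander: another plate blank, 60 x 120 x 8 mm, bare on both faces, lying flat on the bench; not to be used
- pot: bystander: small white plastic pot, 70 mm diameter, 50 mm high
- tile: bystander: cork block 50 x 70 x 20 mm
- driver: bystander: screwdriver, 150 mm long, lying on the bench
Things that resemble listed ones, but are neither listed nor needed, are in the scene too. There is more than one size of the plate; the one meant has the size given above.

How it is judged:
By the outcome, as a careful person would: the job done as asked, in the order asked, and still so for the second after the job is handed in, with the robot touching nothing.
It also fails if it takes over 64 s, if anything falls off the work surface, if the arm or the gripper's body presses on something with over 40 N, if the wrist force passes 120 N, or if a joint passes its speed limit or range.

### The arm

A 6-joint arm with a two-finger parallel gripper is mounted at the origin on the work surface. World frame = base frame: x ahead of the robot, y to its left, z up, the work surface at z = 0. Lengths are in m, angles in rad, forces in N, time in s.
With the tool pointing down it reaches from about 0.25 to 0.85 m from the base axis. Payload 12.5 kg.
Tool frame: the origin (TCP) lies at the very end of the fingers, on their centre line; the grasp point (between the pads) lies 19 mm behind it (env.tcp_to_grasp is the z of the grasp point in the tool frame, in m); z points along the fingers, y is the line along which they close (so a half turn about z gives the same grasp; the last joint's range is limited). The gripper opens to 93 mm and grips with 3 to 60 N. Pads are 15 mm wide; open, the fingers measure 128 mm over their backs; the gripper's body (75 mm by 188 mm) begins 65 mm behind the grasp point.
Start: joints at [-1.25, 0.351, 1.652, -0, 1.139, -0.085], TCP at [0.217, -0.505, 0.219] pointing down, gripper open.
Joint ranges: [-2.75, 2.75], [-0.79, 2.1], [0.01, 2.65], [-1.57, 4.71], [0.07, 3.14], [-2.87, 2.87]. Speed limits (rad/s): [2.22, 2.22, 2.79, 3.14, 3.14, 3.14].

### API

Orientations are given as a unit quaternion [w, x, y, z].
In Python, from plant import env gives the robot as it stands.
- The arm moves only by the tool step_arm, never from a script. Its argument "commands" is one flat list of numbers, 5 for each row, row after row: the shift along the tool's x, y, z in mm, then the turn about the tool's z in rad, then the opening, from 0 (shut) to 1 (fully open). A call has 1 to 12 rows; each row is the pose to reach, as a shift and turn from the pose commanded when the call began, along the tool's axes at that moment; what a row does not reach only later rows make up. A row lasts 1/12 s, in which the tool goes at most 41.7 mm and 7.16 degrees, less where a joint would pass 70% of its speed; a pose out of reach is approached as far as the arm can. A call with a gripper value outside its range is refused whole. The fingers move at their own pace and stop on an object; the grip force is fixed at half the most. Time passes only in rows, so rows that repeat a pose let the fingers close. It gives the time, the measured TCP pose, the force, the opening and the grip force at its end, in the units of the state.
- env.observe(): the state, without advancing time (a new reading comes with each control period).
- env.read_camera(name): name is "scene" or "top"; returns the picture (400x640x3 uint8, red, green, blue); there is no depth.
- env.camera_info(name): a dict with "mtx" (3x3 intrinsics, pixels), "rvec" (rotation vector, rad) and "tvec" (3), from world to camera coordinates, as OpenCV has them. Camera axes: x right, y down, z forward; pixel columns grow to the right and rows downward; lengths in m; the calibration is good to about 2 mm. A picture is of the moment at which its call begins. camera_info takes no time and is no camera call.
- env.sign_off(): hands the job in; it is judged then, once.
The state is a dict: "time": time; "qpos": joint angles; "joint_vel": joint speeds; "tau": joint torques, N m; "eef_pos": TCP position; "tcp_rot": TCP orientation; "wrist_force": force on the tool from outside, world axes, zero at the start; "wrist_torque": the same for the moment, N m; "gripper_width": finger opening in m; "grip_force": force on a finger pad.
Only numpy, scipy, OpenCV 4.12 (cv2) and the standard library are available. Lean on these libraries where they do the work, as an engineer would, in place of code of your own. Each camera call takes 0.05 s, during which the arm holds its last target. There are 200 camera calls.

## Working session

There is one attempt and no reset: what is moved stays moved. The work goes in short steps, Python scripts to look and compute and a tool call to move; the robot and the scene stay as the last step left them, time stands still between calls to the robot, and variables do not carry over. Pictures are saved under pics/ and viewed, at most 10 in all, crops included, and the job is handed in when it is done.

Besides the shell and the picture viewer there is one more tool, called after "Emit:" as name(argument=value, ...), one argument or row to a line, values as JSON. step_arm: Moves the arm, as the interface text tells. Its arguments: {"type":"object","properties":{"commands":{"type":"array"}},"required":["commands"]}

```bash
mkdir -p pics; ls
python3 - <<'E'
from plant import env
import cv2
o=env.observe()
print(o['time'],o['eef_pos'],o['tcp_rot'],o['gripper_width'],env.tcp_to_grasp)
for n in('scene','top'):
    cv2.imwrite(f'pics/{n}0.png',env.read_camera(n)[:,:,::-1]); i=env.camera_info(n)
    R=cv2.Rodrigues(i['rvec'])[0]; print(n,i['mtx'].tolist(),(-R.T@i['tvec'].ravel()),R.tolist())
E
```

```text
pics
0.0 [ 0.21705401 -0.5050048   0.21812586] [-5.41727098e-04  9.79483472e-01  2.01523767e-01 -7.30038803e-05] 0.0932343901432137 -0.0188
scene [[424.2381902692692, 0.0, 311.2882988366762], [0.0, 424.2381902692692, 198.5852939253311], [0.0, 0.0, 1.0]] [1.15858739 0.38367786 0.82081484] [[-0.6286971887516409, 0.7775808720366849, -0.010384233166302492], [0.5400809550029179, 0.42698601273500014, -0.725255477036749], [-0.5595108639686273, -0.46157440610516404, -0.6884015258043414]]
top [[463.3404851007005, 0.0, 317.8131341332215], [0.0, 463.3404851007005, 191.12326712227954], [0.0, 0.0, 1.0]] [ 0.45833072 -0.08359451  1.09334121] [[-0.021812286497611133, -0.999710763021985, 0.010129879355003521], [-0.9954455643997382, 0.02077646782455267, -0.09304013489683968], [0.09280276113690217, -0.01211316154998899, -0.9956108270015102]]
```

View pics/scene0.png

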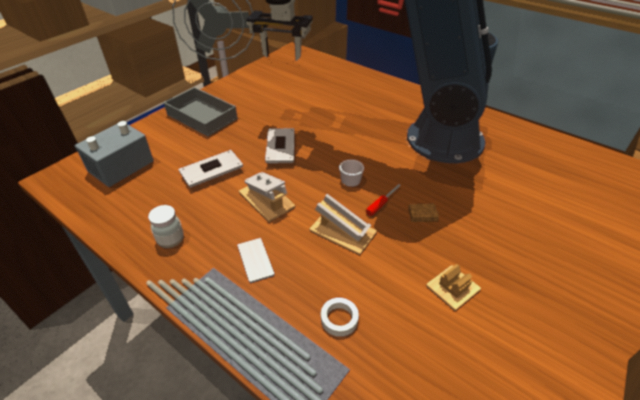

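View pics/top0.png

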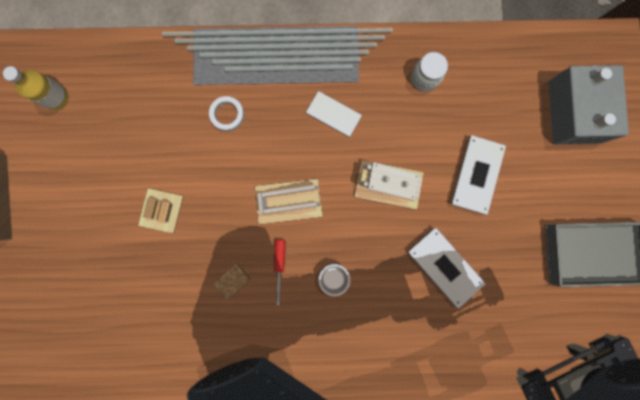

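Candidates: studded plate on the rest (top 393,183), cover-up plates at (480,175) and (447,268), and a bare blank at (334,113). The studded one on the rails fits the description. The cradle is at (288,200) and the slot block at (160,210). I'll check these in close crops.

Run:
```python
import cv2
t=cv2.imread('pics/top0.png');s=cv2.imread('pics/scene0.png')
import numpy as np
R=lambda a,k:cv2.resize(a,None,fx=k,fy=k,interpolation=cv2.INTER_CUBIC)
# top: rest x350-430,y150-215 ; cradle 250-330,y170-230 ; block 130-190,180-240, 5x
a=R(t[150:220,350:430],5);b=R(t[165:235,250:330],5);c=R(t[180:240,130:200],5)
out=np.zeros((600,800,3),np.uint8)
def put(im,y,x,o):
    im=im[:min(im.shape[0],600-y),:min(im.shape[1],800-x)]; o[y:y+im.shape[0],x:x+im.shape[1]]=im
def grid(o,x0,y0,X,Y,k,w,h):
    for g in range(0,w+1,10): cv2.putText(o,str(x0+g),(X+g*k,Y+8),0,.3,(0,255,255),1); cv2.line(o,(X+g*k,Y+10),(X+g*k,Y+14),(0,255,255),1)
    for g in range(0,h+1,10): cv2.putText(o,str(y0+g),(X,Y+g*k),0,.3,(0,255,0),1); cv2.line(o,(X+20,Y+g*k),(X+24,Y+g*k),(0,255,0),1)
o=out.copy();put(a,0,0,o);put(b,0,400,o);put(R(t[185:235,130:200],5),350,0,o)
grid(o,350,150,0,0,5,80,60);grid(o,250,165,400,0,5,70,60);grid(o,130,185,0,350,5,70,50);cv2.imwrite('pics/topc.png',o)
o=out.copy();put(R(s[165:225,230:300],5),0,0,o);put(R(s[185:255,300:380],5),0,400,o);put(R(s[260:310,420:490],5),350,0,o)
grid(o,230,165,0,0,5,70,60);grid(o,300,185,400,0,5,70,60);grid(o,420,260,0,350,5,70,50);cv2.imwrite('pics/scenec.png',o)
```

```text
(no output)
```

View pics/topc.png

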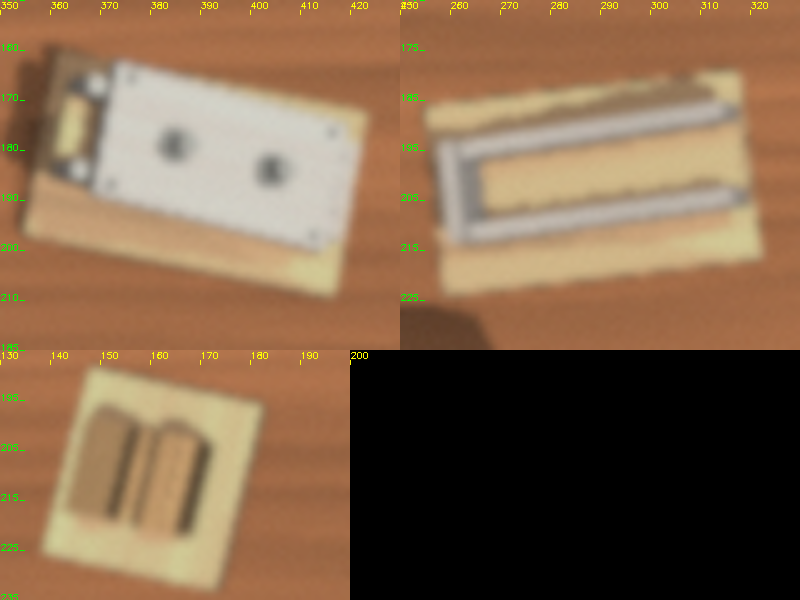

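View pics/scenec.png

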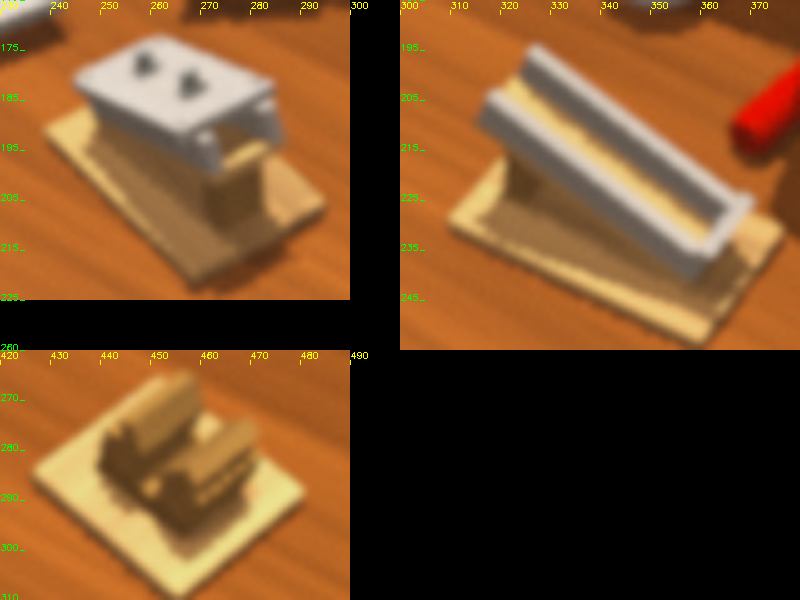

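The scene crop shows the rest's open, raised end at scene (270,190), world +y. The cradle's stop is at scene (366,229), also towards +y, and the slot runs roughly along world x. The chosen plate has two studs at top (385,179) and (404,184). Next I fit the poses.

```bash
cat > h.py <<'E'
import numpy as np,cv2
from plant import env
from scipy.optimize import least_squares
from scipy.spatial.transform import Rotation as Rot
I={n:env.camera_info(n) for n in('top','scene')}
def proj(n,P): return cv2.projectPoints(np.float64(P).reshape(-1,1,3),I[n]['rvec'],I[n]['tvec'],I[n]['mtx'],None)[0].reshape(-1,2)
def bedR(yaw,slope): return Rot.from_euler('ZX',[yaw,slope])  # slope>0: +y end up
def fit(p0,slope,obs,free=0):
    # p: x,y,z,yaw,(yu); obs:(cam,u,v,[X,Y,Z]mm) Y None => yu
    def f(p,full=False):
        R=bedR(p[3],slope); r=[]
        for c,u,v,b in obs:
            b=[p[4] if q is None else q/1e3 for q in b]
            r.append(proj(c,R.apply(b)+p[:3])[0]-[u,v])
        return np.array(r) if full else np.ravel(r)
    s=least_squares(f,p0,loss='soft_l1',x_scale=[.01,.01,.01,.1]+[.01]*(len(p0)-4))
    print(np.round(s.x,4)); print(np.round(f(s.x,True),1).tolist()); return s.x
E
python3 - <<'E'
from h import *
S=np.radians(20)
print('rest');fit([.45,-.25,.06,-.2],S,[('top',385,179,(0,25,14)),('top',404.4,184,(0,-25,14)),('scene',259.4,178,(0,-25,14)),('scene',268.4,181.6,(0,25,14)),
('scene',262,172,(-30,-60,8)),('scene',284.4,181.6,(-30,60,8)),('scene',267.6,191.4,(30,60,8)),('scene',245,181.4,(30,-60,8)),
('top',373.6,162.4,(30,60,8)),('top',369,188,(-30,60,8)),('top',415.6,200.6,(-30,-60,8)),('top',421.4,177.4,(30,-60,8))])
print('cradle');fit([.43,-.01,.06,.1,-.07],-S,[('top',317,186.4,(19,None,0)),('top',318.4,203.4,(-19,None,0)),('top',262.4,203,(0,60,6)),
('scene',318.4,204,(19,None,0)),('scene',327.4,194.6,(-19,None,0)),('scene',366.4,229.4,(0,63,6)),('top',257.8,193.4,(23,70,6)),('top',260,213.6,(-23,70,6))])
print('slot foot');fit([.4,.27,.01,-.2],0,[('top',148,188.4,(45,42,0)),('top',182.4,195.4,(45,-42,0)),('top',173.4,233,(-45,-42,0)),('top',138.4,225.6,(-45,42,0)),
('scene',426.4,285,(45,-42,0)),('scene',453,264,(-45,-42,0)),('scene',480.6,288,(-45,42,0)),('scene',456,309.6,(45,42,0))])
E
```

```text
rest
[ 0.5716 -0.2648  0.0566 -0.2283]
[[0.7, 0.4], [0.7, 0.6], [-0.7, -0.6], [-0.7, -0.1], [0.3, 0.3], [-0.0, 0.3], [-2.3, 0.1], [-0.8, -0.4], [-0.4, 0.2], [-1.1, 1.1], [-1.2, 0.4], [-2.2, -2.0]]
cradle
[ 0.5372 -0.0284  0.057   0.0968 -0.0691]
[[-1.4, 0.4], [-0.8, 0.5], [0.1, 0.1], [-1.8, -0.6], [-2.7, 0.1], [-2.8, 0.2], [-0.3, 0.3], [-0.4, 0.1]]
slot foot
[ 0.5212  0.2735  0.0053 -0.2262]
[[-0.9, 0.0], [-0.4, 0.3], [-0.3, 0.4], [-0.5, 0.4], [-0.8, -0.5], [-2.2, 0.9], [-0.0, 0.0], [-0.6, 0.0]]
```

```bash
cat > f.py <<'E'
from h import *
S=np.radians(20)
sh=lambda L:[(c,u-.4,v-.4,b) for c,u,v,b in L]
def go():
    r=fit([.45,-.25,.06,-.2],S,sh([('top',385,179,(0,25,14)),('top',404.4,184,(0,-25,14)),('scene',259.4,178,(0,-25,14)),('scene',268.4,181.6,(0,25,14)),
('scene',262,172,(-30,-60,8)),('scene',284.4,181.6,(-30,60,8)),('scene',245,181.4,(30,-60,8)),
('top',373.6,162.4,(30,60,8)),('top',369,188,(-30,60,8)),('top',415.6,200.6,(-30,-60,8))]))
    c=fit([.43,-.01,.06,.1,-.07],-S,sh([('top',317,186.4,(19,None,0)),('top',318.4,203.4,(-19,None,0)),('top',262.4,203,(0,60,6)),
('scene',318.4,204,(19,None,0)),('scene',327.4,194.6,(-19,None,0)),('top',257.8,193.4,(23,70,6)),('top',260,213.6,(-23,70,6))]))
    s=fit([.4,.27,.01,-.2],0,sh([('top',148,188.4,(45,42,0)),('top',182.4,195.4,(45,-42,0)),('top',173.4,233,(-45,-42,0)),('top',138.4,225.6,(-45,42,0)),
('scene',426.4,285,(45,-42,0)),('scene',480.6,288,(-45,42,0)),('scene',456,309.6,(45,42,0))]))
    return r,c,s
E
cat > ov.py <<'E'
from h import *
def box(x0,x1,y0,y1,z0,z1):
    c=[(x,y,z) for x in(x0,x1) for y in(y0,y1) for z in(z0,z1)]
    return [(a,b) for i,a in enumerate(c) for b in c[i+1:] if sum(p!=q for p,q in zip(a,b))==1]
S=np.radians(20)
def overlay(img,n,rois,items,k=5):
    out=np.zeros((600,800,3),np.uint8); 
    for (x,y,w,h,X,Y) in rois:
        im=cv2.resize(img[y:y+h,x:x+w],None,fx=k,fy=k,interpolation=cv2.INTER_CUBIC)
        for R,t,segs,col in items:
            for a,b in segs:
                P=proj(n,R.apply(np.array([a,b])/1e3)+t)
                P=((P-[x,y])*k+k/2-.5).round().astype(int)
                cv2.line(im,tuple(map(int,P[0])),tuple(map(int,P[1])),col,1)
        out[Y:Y+h*k,X:X+w*k]=im
    return out
E
cat > o1.py <<'E'
from f import *; from ov import *
r,c,s=go()
r[2]=c[2]=.062
plate=box(-30,30,-60,60,0,8)
rails=box(15,23,-70,60,-20,0)+box(-23,-15,-70,60,-20,0)+box(-23,23,60,60,0,6)
blk=[]
for sgn in(1,-1): blk+=box(-22,22,sgn*12,sgn*25,52,52)+box(-22,22,sgn*6,sgn*6,22,40)
blk+=box(-45,45,-42,42,10,10)
items=[(bedR(r[3],S),r[:3],plate,(0,0,255)),(bedR(c[3],-S),c[:3],rails,(0,0,255)),(bedR(s[3],0),np.array([s[0],s[1],0]),blk,(0,0,255))]
a=overlay(cv2.imread('pics/top0.png'),'top',[(350,150,80,60,0,0),(250,170,80,60,400,0)],items)
b=overlay(cv2.imread('pics/top0.png'),'top',[(130,185,70,50,0,300)],items)
d=overlay(cv2.imread('pics/scene0.png'),'scene',[(420,260,70,55,400,300)],items)
cv2.imwrite('pics/ov1.png',a+b+d)
E
python3 o1.py
```

```text
[ 0.5731 -0.2637  0.0594 -0.222 ]
[[0.8, 0.0], [0.8, 0.1], [-0.6, -0.5], [-0.5, 0.0], [0.3, 0.4], [0.3, 0.3], [-0.7, -0.2], [-0.4, -0.2], [-1.0, 0.9], [-1.0, -0.1]]
[ 0.5382 -0.0281  0.0585  0.0922 -0.069 ]
[[-1.1, 0.4], [-0.6, 0.6], [0.3, -0.1], [-1.5, -0.4], [-2.4, 0.3], [-0.1, 0.1], [-0.2, -0.0]]
[ 0.5224  0.2731  0.0071 -0.2219]
[[-0.7, -0.1], [-0.1, 0.0], [0.1, 0.2], [-0.1, 0.4], [-0.7, -0.3], [0.1, 0.1], [-0.4, 0.3]]
```

View pics/ov1.png

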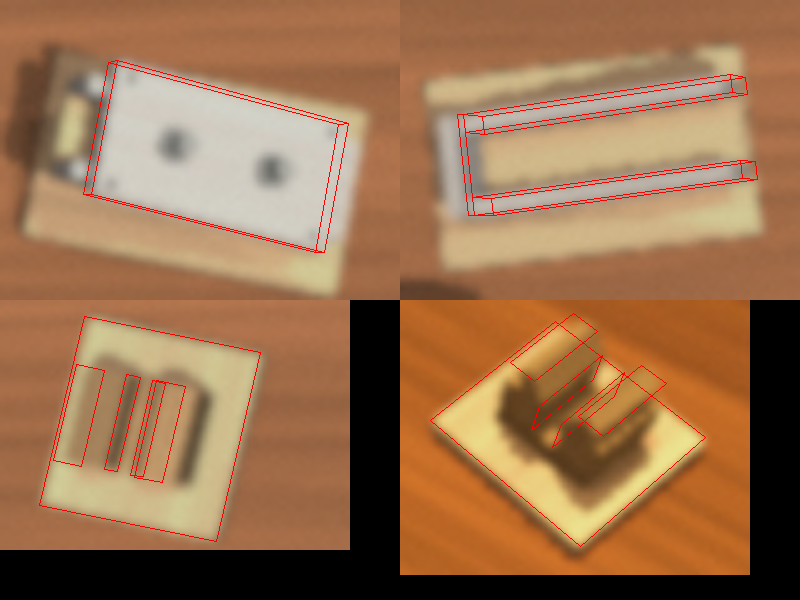

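Run:
```python
import cv2,numpy as np
o=np.zeros((410,800,3),np.uint8)
for n,x,y,X in(('top',138,188,0),('scene',434,262,410)):
    a=cv2.imread(f'pics/{n}0.png')[y:y+39,x:x+39]
    a=cv2.resize(a,None,fx=10,fy=10,interpolation=cv2.INTER_LANCZOS4).astype(float)
    b=cv2.GaussianBlur(a,(0,0),10); a=np.clip((a+1.5*(a-b)-90)*1.4+90,0,255).astype(np.uint8)
    for g in range(0,39,5):
        cv2.line(a,(g*10+5,0),(g*10+5,6),(0,255,255),1);cv2.putText(a,str(x+g),(g*10,16),0,.35,(0,255,255),1)
        cv2.line(a,(0,g*10+5),(6,g*10+5),(0,255,0),1);cv2.putText(a,str(y+g),(8,g*10+9),0,.35,(0,255,0),1)
    o[:390,X:X+390]=a
cv2.imwrite('pics/blk.png',o)
```

```text
(no output)
```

View pics/blk.png

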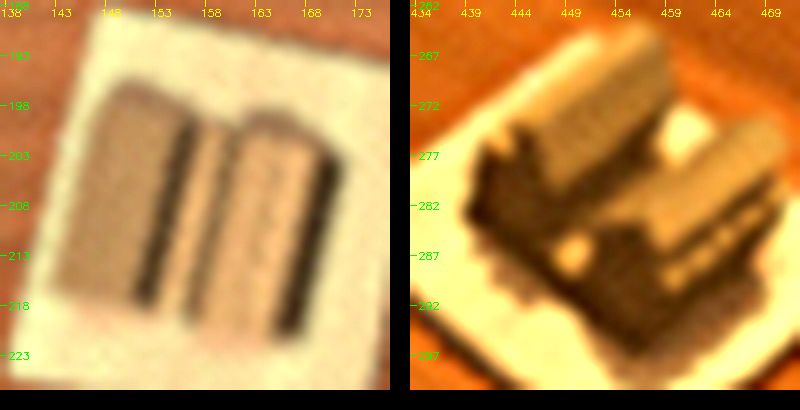

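Run:
```python
from h import *
o=[('top',155.85,200.05,(22,6,40)),('top',151.25,217.55,(-22,6,40)),('top',157.5,200,(22,6,22)),('top',153,218,(-22,6,22)),
('top',169.1,203,(22,-25,52)),('top',165,221,(-22,-25,52)),('top',142.5,216.5,(-22,25,52)),
('scene',458.55,286.55,(22,25,52)),('scene',470.85,275.5,(-22,25,52)),('scene',447.5,279.5,(22,-6,40)),('scene',459.5,271,(-22,-6,40))]
fit([.52,.27,0,-.22],0,o)
s=[.5224,.2731,-.003,-.2219]
print([(np.round(proj(c,bedR(s[3],0).apply(np.array(b)/1e3)+s[:3])[0]-[u,v],1).tolist()) for c,u,v,b in o])
```

```text
[ 5.223e-01  2.704e-01 -5.000e-04 -2.393e-01]
[[0.4, -0.6], [0.2, 0.9], [1.4, 0.1], [1.2, 0.7], [-1.2, -0.9], [-1.9, 0.2], [-1.2, -0.1], [0.2, -0.3], [0.8, 0.5], [-1.3, 0.6], [-0.5, -0.7]]
[[-0.6, -0.5], [-0.4, 1.0], [0.4, 0.2], [0.5, 0.8], [-2.2, -1.1], [-2.6, 0.1], [-1.8, 0.2], [1.3, 1.1], [1.6, 1.6], [-0.3, 2.1], [0.2, 0.5]]
```

Block (52 mm) and foot (10 mm) heights agree with the text to about 3 mm; slot at about (0.522, 0.272), yaw −0.225. Now the approach.

```bash
cat > go.py <<'E'
import sys,numpy as np
from plant import env
from scipy.spatial.transform import Rotation as Rot
o=env.observe(); w=o['tcp_rot']; R=Rot.from_quat([w[1],w[2],w[3],w[0]])
y=R.apply([0,1,0]); ang=np.arctan2(y[1],y[0])
print('t',round(o['time'],2),'tcp',np.round(o['eef_pos'],4),'yaw',round(ang,4),'F',np.round(o['wrist_force'],1),'w',round(o['gripper_width'],4),'q6',round(o['qpos'][5],2))
for a in sys.argv[1:]:
    x,yy,z,th=map(float,a.split(','))
    d=R.inv().apply(np.array([x,yy,z])-o['eef_pos'])*1e3
    print(a,'shift',np.round(d,1),'turn',round(-((th-ang+np.pi)%(2*np.pi)-np.pi),3))
E
python3 go.py .5817,-.2236,.13,-.222 .5817,-.2236,.0624,-.222
```

```text
t 0.1 tcp [ 0.217  -0.505   0.2182] yaw -1.165 F [-0.4 -0.2  0.5] w 0.0929 q6 -0.08
.5817,-.2236,.13,-.222 shift [ 446.1 -114.5   88.3] turn -0.943
.5817,-.2236,.0624,-.222 shift [ 446.1 -114.5  155.9] turn -0.943
```

Emit:
step_arm(
  commands=[446,-114,40,-0.943,1,446,-114,40,-0.943,1,446,-114,40,-0.943,1,446,-114,40,-0.943,1,446,-114,40,-0.943,1,446,-114,40,-0.943,1,446,-114,40,-0.943,1,446,-114,40,-0.943,1,446,-114,40,-0.943,1,446,-114,60,-0.943,1,446,-114,88,-0.943,1,446,-114,88,-0.943,1],
)

```text
time: 1.1
eef_pos: [0.5834, -0.2215, 0.128]
tcp_rot: [-0.001, 0.78, 0.625, -0.0]
wrist_force: [-0.7, 1.0, -0.5]
gripper_width: 0.0928
grip_force: 0.0
```

```bash
python3 go.py .5817,-.2236,.0624,-.222
```

```text
t 1.1 tcp [ 0.5834 -0.2215  0.128 ] yaw -0.2197 F [-0.7  1.  -0.5] w 0.0928 q6 -0.22
.5817,-.2236,.0624,-.222 shift [-2.5 -1.1 65.6] turn 0.002
```

Emit:
step_arm(
  commands=[-2.5,-1,22,0,1,-2.5,-1,44,0,1,-2.5,-1,60,0,1,-2.5,-1,65.5,0,1,-2.5,-1,65.5,0,1,-2.5,-1,65.5,0,0.6,-2.5,-1,65.5,0,0,-2.5,-1,65.5,0,0,-2.5,-1,65.5,0,0,-2.5,-1,65.5,0,0,-2.5,-1,65.5,0,0,-2.5,-1,65.5,0,0],
)

```text
time: 2.1
eef_pos: [0.5806, -0.2268, 0.0656]
tcp_rot: [0.0, 0.781, 0.624, 0.0]
wrist_force: [-0.6, 1.0, 3.9]
gripper_width: 0.0593
grip_force: 30.0
```

```bash
python3 go.py
```

```text
t 2.1 tcp [ 0.5806 -0.2268  0.0656] yaw -0.2219 F [-0.6  1.   3.9] w 0.0593 q6 -0.23
```

Emit:
step_arm(
  commands=[-3,0,-8,0,0,-7,0,-17,0,0,-12,0,-25,0,0,-16,0,-32,0,0,-22,0,-39,0,0,-28,0,-46,0,0,-34,0,-53,0,0,-40,0,-62,0,0,-44,0,-75,0,0,-44,0,-90,0,0,-44,0,-110,0,0,-44,0,-110,0,0],
)

```text
time: 3.1
eef_pos: [0.572, -0.2709, 0.1793]
tcp_rot: [0.003, 0.781, 0.624, 0.001]
wrist_force: [0.1, -0.2, -0.4]
gripper_width: 0.0594
grip_force: 30.0
```

Run:
```python
import os; os.system('python3 go.py')
from plant import env
import cv2
s=env.read_camera('scene')[:,:,::-1]; t=env.read_camera('top')[:,:,::-1]
cv2.imwrite('pics/s2.png',s);cv2.imwrite('pics/t2.png',t)
import numpy as np
o=np.zeros((400,800,3),np.uint8);o[:,:400]=cv2.resize(s[130:230,220:320],None,fx=4,fy=4);o[:,400:]=cv2.resize(t[120:220,340:440],None,fx=4,fy=4);cv2.imwrite('pics/l2.png',o)
```

```text
t 3.1 tcp [ 0.572  -0.2709  0.1793] yaw -0.2223 F [ 0.1 -0.2 -0.4] w 0.0594 q6 -0.29
```

View pics/l2.png

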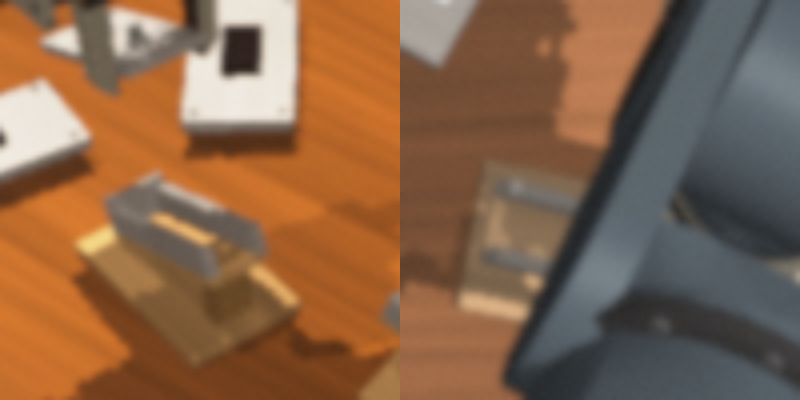

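The crop shows the plate hanging in the fingers at scene (231–270,130–149), not swung down, so pad friction holds its tilt. I'll pivot it by pushing its low end against the outer +y face of the fixed slot block while the tool arcs up. First I check the tilt from that picture.

```bash
python3 - <<'E'
from h import *
g=np.array([.572,-.2709,.1793+.0188])
for th in(10,20,30,40):
    R=bedR(-.222,np.radians(th)); 
    print(th,[np.round(proj('scene',R.apply(np.array([x,y-42,4])/1e3)+g)[0]).tolist() for x,y in((30,-60),(-30,-60),(30,60),(-30,60))])
E
python3 go.py .5505,.3968,.18,-.225 .5505,.3968,.05,-.225
```

```text
10 [[228.0, 132.0], [247.0, 123.0], [251.0, 146.0], [271.0, 137.0]]
20 [[229.0, 138.0], [248.0, 130.0], [250.0, 145.0], [271.0, 136.0]]
30 [[231.0, 144.0], [251.0, 136.0], [250.0, 144.0], [270.0, 135.0]]
40 [[234.0, 150.0], [253.0, 142.0], [249.0, 142.0], [270.0, 133.0]]
t 3.2 tcp [ 0.5708 -0.27    0.1755] yaw -0.2221 F [-0.1 -0.8 -1.6] w 0.0592 q6 -0.29
.5505,.3968,.18,-.225 shift [ 645.9 -166.6   -4.9] turn 0.003
.5505,.3968,.05,-.225 shift [ 646.  -166.8  125.1] turn 0.003
```

Emit:
step_arm(
  commands=[30,-8,-10,0,0,70,-18,-20,0,0,110,-28,-20,0,0,150,-39,-20,0,0,190,-49,-20,0,0,230,-59,-20,0,0,270,-70,-20,0,0,310,-80,-20,0,0,350,-90,-20,0,0,390,-101,-20,0,0,430,-111,-20,0,0,470,-121,-20,0,0],
)

```text
time: 4.2
eef_pos: [0.5552, 0.2173, 0.1939]
tcp_rot: [-0.0, 0.781, 0.624, -0.001]
wrist_force: [1.7, -0.8, -2.4]
gripper_width: 0.0597
grip_force: 30.0
```

Emit:
step_arm(
  commands=[40,-10,0,0,0,80,-21,0,0,0,120,-31,0,0,0,150,-40,0,0,0,170,-44,0,0,0,176,-45.5,0,0,0,176,-45.5,0,0,0,176,-45.5,0,0,0],
)

```text
time: 4.87
eef_pos: [0.5504, 0.3962, 0.1941]
tcp_rot: [0.0, 0.781, 0.624, -0.001]
wrist_force: [0.2, 0.1, -1.1]
gripper_width: 0.0596
grip_force: 30.0
```

```bash
python3 go.py .5505,.3968,.05,-.225
```

```text
t 4.87 tcp [0.5504 0.3962 0.1941] yaw -0.222 F [ 0.2  0.1 -1.1] w 0.0596 q6 0.78
.5505,.3968,.05,-.225 shift [8.000e-01 1.000e-01 1.441e+02] turn 0.003
```

Emit:
step_arm(
  commands=[1,0,25,0,0,1,0,55,0,0,1,0,85,0,0,1,0,112,0,0,1,0,130,0,0,1,0,140,0,0,1,0,144,0,0,1,0,144,0,0,1,0,144,0,0],
)

```text
time: 5.62
eef_pos: [0.5515, 0.398, 0.0524]
tcp_rot: [0.0, 0.781, 0.624, 0.001]
wrist_force: [-0.7, -0.5, -0.4]
gripper_width: 0.0597
grip_force: 30.0
```

```bash
python3 go.py
python3 -c "
import numpy as np
for th in range(20,91,5):
    t=np.radians(th); print(th, round(25+102*np.cos(t)+4*np.sin(t)-128,1), round(102*np.sin(t)-34.9,1))"
```

```text
t 5.62 tcp [0.5515 0.398  0.0524] yaw -0.2225 F [-0.7 -0.5 -0.4] w 0.0597 q6 0.78
20 -5.8 -0.0
25 -8.9 8.2
30 -12.7 16.1
35 -17.2 23.6
40 -22.3 30.7
45 -28.0 37.2
50 -34.4 43.2
55 -41.2 48.7
60 -48.5 53.4
65 -56.3 57.5
70 -64.4 60.9
75 -72.7 63.6
80 -81.3 65.6
85 -90.1 66.7
90 -99.0 67.1
```

Emit:
step_arm(
  commands=[-5,0,0,0,0,-8,0,-1,0,0,-10.5,0,-7,0,0,-14,0,-14,0,0,-18,0,-22,0,0,-23,0,-29,0,0,-28.5,0,-36,0,0,-35,0,-42,0,0,-42,0,-48,0,0,-49,0,-53,0,0,-49,0,-53,0,0],
)

```text
time: 6.53
eef_pos: [0.54, 0.3492, 0.1053]
tcp_rot: [0.0, 0.781, 0.624, 0.0]
wrist_force: [1.0, 1.8, 0.5]
gripper_width: 0.0599
grip_force: 30.0
```

Run:
```python
import os; os.system('python3 go.py')
from plant import env
import cv2
s=env.read_camera('scene')[:,:,::-1]; t=env.read_camera('top')[:,:,::-1]
cv2.imwrite('pics/s3.png',s)
cv2.imwrite('pics/l3.png',cv2.resize(s[220:340,400:540],None,fx=5,fy=5))
```

```text
t 6.53 tcp [0.54   0.3492 0.1053] yaw -0.2229 F [1.  1.8 0.5] w 0.0599 q6 0.72
```

View pics/l3.png

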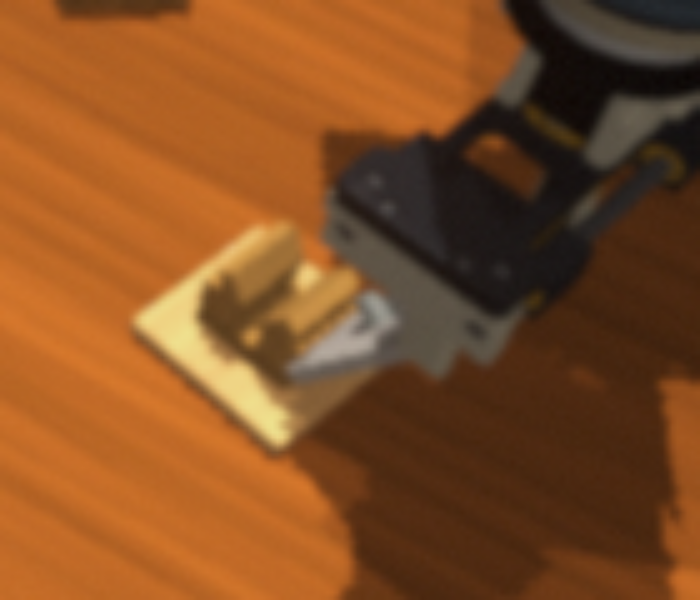

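The plate's low corner is at about scene (457,295), touching the block's outer face, and a stud is visible. I check the angle against the model.

Run:
```python
from h import *
g=np.array([.54,.3492,.1053+.0188])
for th in(20,40,50,60,70):
    R=bedR(-.2225,np.radians(th)); 
    print(th,[np.round(proj('scene',R.apply(np.array([30,y-42,z])/1e3)+g)[0],1).tolist() for y,z in((-60,-4),(-60,4))],(R.apply([0,-.102,.004])+g).round(4))
```

```text
20 [[445.5, 267.1], [445.2, 264.2]] [0.5185 0.2544 0.093 ]
40 [[449.6, 281.1], [448.3, 277.9]] [0.5222 0.2705 0.0616]
50 [[453.3, 288.3], [451.5, 285.1]] [0.5249 0.2823 0.0485]
60 [[457.9, 295.4], [455.7, 292.3]] [0.528  0.2961 0.0378]
70 [[463.5, 302.3], [460.9, 299.3]] [0.5315 0.3115 0.0296]
```

Emit:
step_arm(
  commands=[-8,0,-4,0,0,-16,0,-8,0,0,-24.5,0,-11,0,0,-33,0,-13,0,0,-42,0,-15,0,0,-51,0,-16,0,0,-52,0,-16,0,0,-52,0,-16,0,0,-52,0,-16,0,0],
)

```text
time: 7.38
eef_pos: [0.5285, 0.2994, 0.1202]
tcp_rot: [0.0, 0.781, 0.624, -0.0]
wrist_force: [0.2, 1.4, -0.7]
gripper_width: 0.0594
grip_force: 30.0
```

```bash
python3 go.py .522,.272,.155,-.225
```

```text
t 7.38 tcp [0.5285 0.2994 0.1202] yaw -0.2221 F [ 0.2  1.4 -0.7] w 0.0594 q6 0.66
.522,.272,.155,-.225 shift [-28.1  -0.3 -34.8] turn 0.003
```

Emit:
step_arm(
  commands=[0,0,-15,0,0,0,0,-35,0,0,-10,0,-35,0,0,-20,0,-35,0,0,-26,0,-35,0,0,-28,0,-35,0,0,-28,0,-35,0.003,0,-28,0,-35,0.003,0,-28,0,-35,0.003,0],
)

```text
time: 8.13
eef_pos: [0.5223, 0.2724, 0.1548]
tcp_rot: [-0.0, 0.782, 0.623, -0.0]
wrist_force: [0.6, 0.5, -1.1]
gripper_width: 0.0592
grip_force: 30.0
```

Run:
```python
import os; os.system('python3 go.py .522,.272,.13,-.225')
from plant import env
import cv2
s=env.read_camera('scene')[:,:,::-1]
cv2.imwrite('pics/s4.png',s)
from ov import *
o=env.observe(); g=o['eef_pos']+[0,0,.0188]
items=[(bedR(-.2235,np.pi/2),g,box(-30,30,-102,18,-4,4),(0,0,255))]
o=overlay(s.copy(),'scene',[(420,220,80,110,0,0)],items); p=overlay(s.copy(),'scene',[(420,220,80,110,400,0)],[])
cv2.imwrite('pics/ov4.png',(o+p)[:550])
```

```text
t 8.13 tcp [0.5223 0.2724 0.1548] yaw -0.225 F [ 0.6  0.5 -1.1] w 0.0592 q6 0.63
.522,.272,.13,-.225 shift [-0.4 -0.2 24.8] turn 0.0
```

View pics/ov4.png

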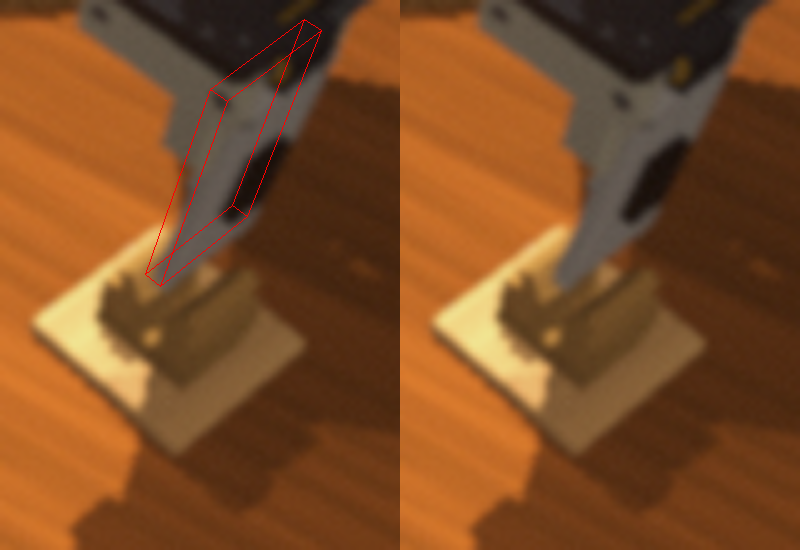

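The picture shows the plate upright above the slot with its black cover on the +y side and its low corner at crop (165,285), within about 2 px of the model. Now I lower it.

Emit:
step_arm(
  commands=[0,0,10,0,0,0,0,20,0,0,0,0,25,0,0,0,0,30,0,0,0,0,33,0,0,0,0,36,0,0,0,0,38,0,0,0,0,38,0,0,0,0,38,0,0],
)

```text
time: 8.93
eef_pos: [0.5223, 0.2723, 0.1172]
tcp_rot: [0.0, 0.782, 0.623, -0.0]
wrist_force: [0.0, -1.0, -1.5]
gripper_width: 0.0591
grip_force: 30.0
```

Emit:
step_arm(
  commands=[0,0,2,0,0,0,0,4,0,0,0,0,6,0,0,0,0,8,0,0,0,0,9,0,0,0,0,9,0,0,0,0,9,0,0],
)

```text
time: 9.52
eef_pos: [0.5222, 0.2722, 0.1079]
tcp_rot: [-0.0, 0.782, 0.623, -0.0]
wrist_force: [-0.7, -1.3, -1.8]
gripper_width: 0.0589
grip_force: 30.0
```

Emit:
step_arm(
  commands=[0,0,0.7,0,0,0,0,1.4,0,0,0,0,2,0,0,0,0,2,0,0],
)

```text
time: 9.85
eef_pos: [0.5225, 0.2724, 0.1067]
tcp_rot: [0.0, 0.782, 0.623, 0.0]
wrist_force: [-1.5, -2.2, 4.0]
gripper_width: 0.0591
grip_force: 30.0
```

Emit:
step_arm(
  commands=[0,0,0.6,0,0,0,0,1.2,0,0,0,0,1.5,0,0,0,0,1.5,0,0],
)

```text
time: 10.18
eef_pos: [0.5228, 0.2728, 0.1065]
tcp_rot: [0.0, 0.782, 0.623, 0.001]
wrist_force: [-5.1, -2.3, 16.1]
gripper_width: 0.0591
grip_force: 30.0
```

The floor is felt at TCP z 0.1065, against 0.106 expected. I ease the pressure, let go, then look.

Emit:
step_arm(
  commands=[0,0,-1.5,0,0,0,0,-1.5,0,0,0,0,-1.5,0,0.75,0,0,-1.5,0,0.85,0,0,-1.5,0,1,0,0,-1.5,0,1,0,0,-1.5,0,1,0,0,-1.5,0,1],
)

```text
time: 10.85
eef_pos: [0.5224, 0.2724, 0.106]
tcp_rot: [-0.0, 0.782, 0.623, 0.0]
wrist_force: [0.3, -0.3, 0.1]
gripper_width: 0.0915
grip_force: 0.0
```

Run:
```python
import os; os.system('python3 go.py')
from plant import env
import cv2
s=env.read_camera('scene')[:,:,::-1].copy()
from ov import *
items=[(bedR(-.2235,np.pi/2),np.array([.522,.272,.022]),box(-30,30,0,120,-4,4),(0,0,255))]
o=overlay(s.copy(),'scene',[(420,220,80,110,0,0)],items); p=overlay(s.copy(),'scene',[(420,220,80,110,400,0)],[])
cv2.imwrite('pics/ov5.png',(o+p)[:550])
```

```text
t 10.85 tcp [0.5224 0.2724 0.106 ] yaw -0.225 F [ 0.3 -0.3  0.1] w 0.0915 q6 0.63
```

View pics/ov5.png

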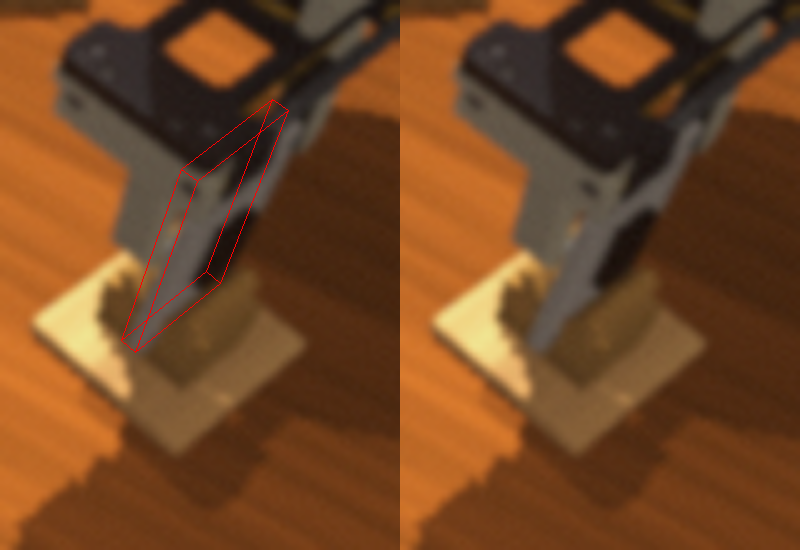

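The plate stands free in the slot, upright, its low end on the slot floor at crop (140,350) with the cover on the +y side. The picture allowance is now used up. I regrip it.

Emit:
step_arm(
  commands=[0,0,0,0,1,0,0,0,0,1,0,0,0,0,1,0,0,0,0,1,0,0,0,0,1,0,0,0,0,0.7,0,0,0,0,0,0,0,0,0,0,0,0,0,0,0,0,0,0,0,0,0,0,0,0,0,0,0,0,0,0],
)

```text
time: 11.9
eef_pos: [0.5224, 0.2723, 0.1062]
tcp_rot: [0.0, 0.782, 0.623, 0.0]
wrist_force: [0.5, -0.9, 0.7]
gripper_width: 0.0596
grip_force: 30.0
```

```bash
python3 go.py
```

```text
t 11.9 tcp [0.5224 0.2723 0.1062] yaw -0.2251 F [ 0.5 -0.9  0.7] w 0.0596 q6 0.63
```

Emit:
step_arm(
  commands=[0,0,-6,0,0,0,0,-12,0,0,0,0,-12,0,0,-7,0,-12,0,0,-14,0,-12,0,0,-20,0,-11,0,0,-26,0,-10,0,0,-33,0,-8,0,0,-39,0,-6.5,0,0,-42,0,-5,0,0,-42,0,-5,0,0],
)

```text
time: 12.82
eef_pos: [0.5125, 0.2304, 0.1106]
tcp_rot: [-0.0, 0.782, 0.623, -0.001]
wrist_force: [-0.2, 0.8, -0.4]
gripper_width: 0.0574
grip_force: 30.0
```

```bash
cat > tilt.py <<'E'
# fit plate lean from scene picture: image difference against the empty bench picture, print silhouettes of low end corner for model angles
from h import *
from scipy.spatial import ConvexHull
import sys,os
os.system('python3 go.py')
r=float(sys.argv[1]); yaw=float(sys.argv[2]); n='scene'
o=env.observe(); g=o['eef_pos']+[0,0,.0188]
im=env.read_camera(n)[:,:,::-1]; cv2.imwrite('pics/tilt_%.1f.png'%o['time'],im)
b=cv2.imread(f'pics/{n}0.png'); hsv=cv2.cvtColor(im.copy(),cv2.COLOR_BGR2HSV)
# grey (unsaturated) pixels: plate is grey, wood is orange
sat=hsv[...,1].astype(float)
best=[]
for du in (0,1,2):
  for th in range(20,165,3):
    R=bedR(yaw,np.radians(th)); 
    # lower half of the slab only (fingers hide the rest)
    P=np.array([[x,y,z] for x in(-30,30) for y in(-r,-r+60) for z in(-4,4)])/1e3
    q=proj(n,R.apply(P)+g)+[du,0]; m=np.zeros(im.shape[:2],np.uint8)
    cv2.fillConvexPoly(m,cv2.convexHull(q.astype(np.float32)).round().astype(int),1)
    ring=cv2.dilate(m,np.ones((7,7)))-cv2.dilate(m,np.ones((3,3)))
    best.append((sat[ring>0].mean()-sat[m>0].mean(),th,du))
print(sorted(best)[::-1][:6])
E
python3 tilt.py 103 -.225
```

```text
t 12.82 tcp [0.5125 0.2304 0.1106] yaw -0.2256 F [-0.2  0.8 -0.4] w 0.0574 q6 0.57
this script no longer has the robotException ignored in: <_io.TextIOWrapper mode='rw' encoding='UTF-8'>
Traceback (most recent call last):
BrokenPipeError: [Errno 32] Broken pipe
```

```bash
sed -i 's/^os.system.*$//' tilt.py; python3 tilt.py 103 -.225; python3 go.py
```

```text
[(np.float64(76.83932417878297), 116, 1), (np.float64(75.6188184347514), 116, 2), (np.float64(74.59329710144927), 113, 2), (np.float64(72.38396027402983), 119, 0), (np.float64(70.0883930174116), 116, 0), (np.float64(68.69013429967836), 119, 1)]
t 12.87 tcp [0.5127 0.2309 0.1108] yaw -0.2255 F [-0.1  0.6 -1.8] w 0.0579 q6 0.57
```

```bash
cat > plan.py <<'E'
import numpy as np
r=103.; X0,Y0,YAW=.5379,-.0283,.092
S=np.radians(20)
def tcp(phi,gap=0.,dz=0.):
    p=np.radians(phi); a=p-S; yf=60-min(6*np.tan(a),8*np.sin(a) if phi>61 else 99)-gap
    h=yf*np.cos(S); v=62-yf*np.sin(S)
    u=np.array([-np.cos(p),np.sin(p)]); f=np.array([-np.sin(p),-np.cos(p)])
    g=np.array([h,v])-4*f+r*u
    return g[0],g[1]-18.8+dz   # h, tcp z (mm)
def world(h,z): return X0-np.sin(YAW)*h/1e3, Y0+np.cos(YAW)*h/1e3, z/1e3
if __name__=='__main__':
    for phi in(64,60,55,50,45,40,35,30,25,22,20): 
        h,z=tcp(phi,2); print(phi,np.round([h,z],1),np.round(world(h,z),4))
E
python3 plan.py
python3 - <<'E'
from h import *
px=lambda U,V:((U-402)/5+250,(V-2)/5+165)
c=[px(425,108),px(742,72),px(762,260),px(443,293)]
o=[('top',*p,b) for p,b in zip(c,[(45,75,0),(45,-75,0),(-45,-75,0),(-45,75,0)])]
# foot: z fixed .010
def f(p): return np.ravel([proj(cn,bedR(p[2],0).apply(np.array(b)/1e3)+[p[0],p[1],.010])[0]-[u,v] for cn,u,v,b in o])
s=least_squares(f,[.53,-.02,.1]);print('foot',s.x.round(4),f(s.x).round(1))
S=np.radians(20)
o2=[('top',*px(735,107),(19,None,0)),('top',*px(742,192),(-19,None,0)),('top',262,202.6,(0,60,6)),('top',*px(437,142),(23,None,6)),('top',*px(450,243),(-23,None,6))]
def f2(p):
    R=bedR(p[2],-S);q=[p[3],p[3],None,p[4],p[4]]
    return np.ravel([proj(cn,R.apply(np.array([b[0]/1e3,b[1]/1e3 if b[1] is not None else y,b[2]/1e3]))+[p[0],p[1],.062])[0]-[u,v] for (cn,u,v,b),y in zip(o2,q)])
s=least_squares(f2,[.53,-.02,.1,-.07,.07]);print('bed',s.x.round(4),f2(s.x).round(1))
E
python3 go.py .538,-.009,.2,.092
```

```text
64 [  7.7 119.6] [ 0.5372 -0.0206  0.1196]
60 [  1.7 116.3] [ 0.5377 -0.0266  0.1163]
55 [ -5.2 111.5] [ 0.5384 -0.0335  0.1115]
50 [-11.9 106. ] [ 0.539  -0.0401  0.106 ]
45 [-18.1 100. ] [ 0.5396 -0.0464  0.1   ]
40 [-23.9  93.4] [ 0.5401 -0.0521  0.0934]
35 [-29.1  86.3] [ 0.5406 -0.0573  0.0863]
30 [-33.7  78.7] [ 0.541  -0.0619  0.0787]
25 [-37.7  70.7] [ 0.5414 -0.0658  0.0707]
22 [-39.7  65.7] [ 0.5415 -0.0678  0.0657]
20 [-40.9  62.3] [ 0.5417 -0.069   0.0623]
foot [ 0.5371 -0.027   0.0868] [-0.1 -0.6 -0.  -0.2  0.2  0.2 -0.   0.6]
bed [ 0.5383 -0.0278  0.0977 -0.0714  0.0693] [-0.3 -0.1  0.3  0.1 -0.  -0.1  0.2  0.1 -0.2 -0. ]
t 12.87 tcp [0.5127 0.2309 0.1108] yaw -0.2255 F [-0.1  0.6 -1.8] w 0.0579 q6 0.57
.538,-.009,.2,.092 shift [-228.2   78.3  -89.2] turn -0.317
```

Emit:
step_arm(
  commands=[0,0,-25,0,0,0,0,-55,0,0,0,0,-85,0,0,-35,12,-89,-0.08,0,-72,25,-89,-0.16,0,-109,38,-89,-0.24,0,-146,50,-89,-0.317,0,-182,62,-89,-0.317,0,-210,72,-89,-0.317,0,-225,77,-89,-0.317,0,-228,78,-89,-0.317,0,-228,78,-89,-0.317,0],
)

```text
time: 13.87
eef_pos: [0.538, -0.0089, 0.1999]
tcp_rot: [-0.0, 0.674, 0.738, -0.0]
wrist_force: [-0.2, -0.5, -0.9]
gripper_width: 0.0583
grip_force: 30.0
```

Emit:
step_arm(
  commands=[0,0,0,0,0,0,0,0,0,0],
)

```text
time: 14.03
eef_pos: [0.538, -0.0072, 0.2]
tcp_rot: [-0.0, 0.673, 0.739, -0.0]
wrist_force: [0.3, 0.6, -1.8]
gripper_width: 0.0583
grip_force: 30.0
```

```bash
python3 go.py .5372,-.0206,.14,.092 .5372,-.0206,.1196,.092; sed -i 's/(20,165,3)/(95,150,2)/' tilt.py;  python3 tilt.py 103 .092
```

```text
t 14.03 tcp [ 0.538  -0.0072  0.2   ] yaw 0.0932 F [ 0.3  0.6 -1.8] w 0.0583 q6 -0.19
.5372,-.0206,.14,.092 shift [-13.3  -2.   60. ] turn 0.001
.5372,-.0206,.1196,.092 shift [-13.3  -2.   80.4] turn 0.001
[(np.float64(57.14633888261851), 101, 1), (np.float64(57.14633888261851), 99, 2), (np.float64(56.78386886286681), 101, 2), (np.float64(54.761101581856295), 103, 1), (np.float64(53.42343243758337), 103, 0), (np.float64(51.649942824471125), 103, 2)]
```

Run:
```python
from h import *
import glob
g=np.array([.538,-.0072,.2188])
for th in(90,101,108,116):
    R=bedR(.092,np.radians(th))
    print(th,[proj('scene',R.apply(np.array(p)/1e3)+g)[0].round(1).tolist() for p in((30,-103,-4),(30,-103,4),(-30,-103,-4),(30,-53,-4))])
f=sorted(glob.glob('pics/tilt_*.png'))[-1];print(f)
im=cv2.imread(f);s=cv2.cvtColor(im,cv2.COLOR_BGR2HSV)[...,1];v=im.max(2)
for y in range(150,206,2): print(y,' '.join('%3d'%a for a in s[y,310:370:2]))
```

```text
90 [[345.6, 210.6], [342.6, 209.3], [358.1, 195.9], [346.6, 195.0]]
101 [[352.9, 213.0], [349.9, 212.2], [365.3, 198.1], [350.5, 196.1]]
108 [[357.6, 214.0], [354.6, 213.4], [369.9, 198.9], [352.9, 196.4]]
116 [[362.8, 214.4], [359.9, 214.2], [375.0, 199.2], [355.6, 196.4]]
pics/tilt_14.0.png
150 200 199 199 173 113 119 109  96  68  48  48  48  49  56  69  94  96  96  93  89 104 141 160 113  89  95  94  72 131 197
152 199 200 200 176  93  74  83 100 116 108  80  63  52  52  49  67  71 100  90  99  96  99 115 102  99 106 109  70 136 198
154 201 199 200 193 143  73  68  71  76  95 114 113 100  74  52  42  42  58  61  89  95 104 109  99 110 124 112  72 144 203
156 199 200 198 197 169  78  70  67  68  66  69  79  91 130 104  80  76  50  47  68 115 140 146 107 128 134  84  77 159 202
158 198 200 201 202 168  75  75  70  67  69  74  68  72  78  90 103 110  99  96  96  99 129 181 145 131  79  48  69 172 200
160 198 198 198 199 168  88  73  68  70  69  68  67  68  68  72  74  81  99 108  86  72  89 170 153  79  51  45  70 180 202
162 198 198 201 198 195 174 135  87  68  67  68  67  69  67  6
[... 1965 characters left out ...]
 183 198 203 200 200 200 200 200 200 196 124  50  48  53 105 113  60  53 145 199
196 201 200 201 200 199 200 200 162  48  37  76 161 199 200 198 200 201 201 201 201 129  49  48  50  58  65  50  57 150 200
198 198 199 200 200 200 204 193 128  44  38  34  58 137 195 200 200 199 202 200 200 141  46  48  46  47  50  50  55 154 201
200 199 198 199 201 200 195 150 107  52  48  41  35  45 106 185 201 198 200 200 200 150  48  50  49  51  52  47 102 183 201
202 198 199 201 195 143 132 114 119 107  62  50  44  35  35  80 165 199 201 200 201 156  50  49  51  47  50  82 172 200 200
204 199 199 200 160  52  46  83 107 127 121  69  48  46  37  33  60 140 198 201 199 160  51  47  49  45  74 161 199 200 205
```

The plate's left edge in the scene runs (349,186)→(350.5,204), which means the lean has settled back to about 98°. So pad friction is low, and laying it down from an 8° lean is feasible. I recompute the waypoints.

```bash
python3 - <<'E'
from plan import *
for phi,gap in((82,6),(82,3),(75,2),(70,2),(65,2),(60,2),(55,2),(50,2),(45,2),(40,2),(35,2),(30,2),(25,2),(20,2)):
    h,z=tcp(phi,gap); print(phi,gap,np.round([h,z],1),np.round(world(h,z),4))
E
python3 go.py .5356,-.0033,.15,.092
```

```text
82 6 [ 33.7 129.7] [0.5348 0.0053 0.1297]
82 3 [ 36.6 128.7] [0.5345 0.0081 0.1287]
75 2 [ 25.5 126.1] [ 0.5356 -0.0029  0.1261]
70 2 [ 17.3 123.6] [ 0.5363 -0.0111  0.1236]
65 2 [  9.3 120.3] [ 0.537  -0.0191  0.1203]
60 2 [  1.7 116.3] [ 0.5377 -0.0266  0.1163]
55 2 [ -5.2 111.5] [ 0.5384 -0.0335  0.1115]
50 2 [-11.9 106. ] [ 0.539  -0.0401  0.106 ]
45 2 [-18.1 100. ] [ 0.5396 -0.0464  0.1   ]
40 2 [-23.9  93.4] [ 0.5401 -0.0521  0.0934]
35 2 [-29.1  86.3] [ 0.5406 -0.0573  0.0863]
30 2 [-33.7  78.7] [ 0.541  -0.0619  0.0787]
25 2 [-37.7  70.7] [ 0.5414 -0.0658  0.0707]
20 2 [-40.9  62.3] [ 0.5417 -0.069   0.0623]
t 14.08 tcp [ 0.538  -0.0072  0.2001] yaw 0.0934 F [ 0.2  1.  -1.3] w 0.0584 q6 -0.19
.5356,-.0033,.15,.092 shift [ 4.1 -2.  50.1] turn 0.001
```

Emit:
step_arm(
  commands=[4,-0.7,10,0.001,0,8,-1.4,25,0.001,0,11,-2,40,0.001,0,11,-2,52,0.001,0,11,-2,60,0.001,0,11,-2,60,0.001,0,11,-2,60,0.001,0],
)

```text
time: 14.67
eef_pos: [0.535, 0.0029, 0.1399]
tcp_rot: [-0.0, 0.674, 0.739, -0.0]
wrist_force: [0.4, 0.3, -1.1]
gripper_width: 0.0581
grip_force: 30.0
```

Emit:
step_arm(
  commands=[0,0,3,0,0,0,0,5,0,0,0,0,7,0,0,0,0,9,0,0,0,0,10,0,0,0,0,10,0,0],
)

```text
time: 15.17
eef_pos: [0.535, 0.0024, 0.1299]
tcp_rot: [-0.0, 0.674, 0.739, -0.0]
wrist_force: [-0.6, -0.3, -1.2]
gripper_width: 0.0584
grip_force: 30.0
```

```bash
python3 go.py .535,.0037,.128,.092
```

```text
t 15.17 tcp [0.535  0.0024 0.1299] yaw 0.0909 F [-0.6 -0.3 -1.2] w 0.0584 q6 -0.17
.535,.0037,.128,.092 shift [1.3 0.1 1.9] turn -0.001
```

Near contact; I press down step by step.

Emit:
step_arm(
  commands=[0,0,1,0,0,0,0,2,0,0,0,0,3,0,0,0,0,3,0,0],
)

```text
time: 15.5
eef_pos: [0.5355, 0.0024, 0.1274]
tcp_rot: [0.0, 0.674, 0.739, 0.0]
wrist_force: [-0.6, -0.5, 2.7]
gripper_width: 0.0585
grip_force: 30.0
```

Emit:
step_arm(
  commands=[-1,0,1,0,0,-2,0,2,0,0,-3,0,3,0,0,-3,0,3,0,0],
)

```text
time: 15.83
eef_pos: [0.5366, -0.0011, 0.126]
tcp_rot: [0.001, 0.674, 0.739, 0.001]
wrist_force: [-3.4, -2.4, 19.6]
gripper_width: 0.0582
grip_force: 30.1
```

Emit:
step_arm(
  commands=[-4,0,0,0,0,-7,0,1,0,0,-10,0,2,0,0,-13,0,3.5,0,0,-17,0,5,0,0,-17,0,5,0,0],
)

```text
time: 16.33
eef_pos: [0.538, -0.0184, 0.1201]
tcp_rot: [0.001, 0.674, 0.738, 0.001]
wrist_force: [-0.5, -3.2, 9.2]
gripper_width: 0.0573
grip_force: 30.0
```

Run:
```python
from h import *
o=env.observe();p=o['eef_pos'];print(p.round(4),o['wrist_force'].round(1));g=p+[0,0,.0188]
im=env.read_camera('scene')[:,:,::-1];cv2.imwrite('pics/c1.png',im)
for th in(95,105,115,125):
    R=bedR(.092,np.radians(th))
    print(th,[proj('scene',R.apply(np.array(q)/1e3)+g)[0].round(1).tolist() for q in((30,-103,-4),(30,-53,-4),(30,-103,4),(30,-53,4))])
s=cv2.cvtColor(im.copy(),cv2.COLOR_BGR2HSV)[...,1]
for y in range(200,246,2): print(y,' '.join('%3d'%a for a in s[y,324:384:2]))
```

```text
[ 0.538  -0.0184  0.1201] [-0.5 -3.2  9.2]
95 [[343.5, 232.6], [342.9, 217.9], [340.8, 231.4], [340.0, 216.8]]
105 [[349.8, 234.4], [346.1, 218.7], [347.0, 233.7], [343.3, 218.0]]
115 [[355.9, 235.4], [349.3, 219.0], [353.2, 235.1], [346.6, 218.8]]
125 [[361.7, 235.3], [352.2, 218.7], [359.2, 235.5], [349.7, 219.0]]
200 108  52  47  41  34  47  65  68  66  67  61  45  44  47  44  47  48  48  52  88 188 203 202 201 203 213 243 255 255 255
202 119 104  61  46  45  50  66  66  67  77 102  47  41  44  42  44  53 103  73  56 163 200 201 204 216 246 255 255 255 254
204 106 128 120  70  50  58  68  68  66  89 147  69  42  46  44  49  97 152  87  48 132 199 203 219 250 255 255 255 255 242
206  69 106 121 128  91  53  58  66  68  85 117  97  43  46  45  65 141 142 109  53 106 196 224 255 255 255 255 252 248 223
208  35  53  94 124 135 101  62  53  60  57  37  47  47  42  45  61 131 144 137  61  72 191 255 255 255 255 250 230 215 199
210  39  31  42  85 115 129 123  71  49  48  36  34  44  46  44  52 110 134 156  83  54 146 239 249 255 250 237 216 195 198
212  49  42  32  36  69 105 126 128  8
[... 1369 characters left out ...]
 147 138 105  63  46  48  46  42  45  51 108 146 149 145 148 156 191 200 203 204
236 139 134 134 140 142 144 144 145 142 145 148 149 143 118  68  49  43  47  48  96 146 147 147 148 150 187 206 203 203 203
238 177 149 140 130 124 134 137 144 144 148 146 144 144 147 132  88  47  47  75 142 149 146 147 150 161 195 203 200 201 200
240 201 196 181 151 139 127 118 129 139 143 147 147 146 145 149 138 104  81 126 151 145 144 147 154 185 197 190 197 201 201
242 201 202 201 196 179 153 142 130 129 144 148 145 149 150 147 148 144 143 151 147 145 146 154 177 199 191 192 193 191 191
244 198 203 203 200 202 196 181 159 146 150 141 141 147 145 147 146 147 144 149 148 148 150 169 189 193 191 194 196 194 190
```

The plate is at about 67°, as the model predicts, and its end is in contact. I continue the arc.

Emit:
step_arm(
  commands=[-4,0,2,0,0,-7.5,0,4,0,0,-11,0,6.5,0,0,-14.5,0,9,0,0,-18,0,11.5,0,0,-21,0,14.5,0,0,-24.5,0,17.5,0,0,-27.5,0,20.5,0,0,-27.5,0,20.5,0,0],
)

```text
time: 17.13
eef_pos: [0.542, -0.0477, 0.101]
tcp_rot: [0.004, 0.674, 0.738, 0.001]
wrist_force: [-0.0, -13.3, 18.3]
gripper_width: 0.0582
grip_force: 30.1
```

```bash
python3 go.py .5401,-.0521,.0934,.092
```

```text
t 17.13 tcp [ 0.542  -0.0477  0.101 ] yaw 0.0908 F [ -0.  -13.3  18.3] w 0.0582 q6 -0.26
.5401,-.0521,.0934,.092 shift [-4.2 -2.3  7.6] turn -0.001
```

Emit:
step_arm(
  commands=[-2.5,-0.7,0,0,0,-5,-1.4,2,0,0,-7.5,-2,5,0,0,-7.5,-2,5,0,0,-7.5,-2,5,0,0],
)

```text
time: 17.55
eef_pos: [0.5401, -0.0539, 0.0951]
tcp_rot: [0.003, 0.674, 0.738, 0.001]
wrist_force: [2.7, -7.6, 9.1]
gripper_width: 0.0585
grip_force: 30.0
```

Run:
```python
from h import *
o=env.observe();p=o['eef_pos'];print(p.round(4),o['wrist_force'].round(1));g=p+[0,0,.0188]
im=env.read_camera('scene')[:,:,::-1];cv2.imwrite('pics/c2.png',im)
for th in(120,130,135,140,150):
    R=bedR(.092,np.radians(th))
    print(th,[proj('scene',R.apply(np.array(q)/1e3)+g)[0].round(1).tolist() for q in((-30,-103,-4),(-30,-53,-4),(30,-103,-4),(30,-53,-4),(30,-103,4))])
s=cv2.cvtColor(im.copy(),cv2.COLOR_BGR2HSV)[...,1]
for y in range(206,246,2): print(y,' '.join('%3d'%a for a in s[y,334:384:2]))
```

```text
[ 0.5401 -0.0539  0.0951] [ 2.7 -7.6  9.1]
120 [[357.7, 221.3], [350.1, 205.6], [345.9, 236.0], [337.8, 220.0], [343.4, 236.0]]
130 [[362.9, 220.6], [352.7, 205.0], [351.1, 235.5], [340.4, 219.5], [348.8, 235.9]]
135 [[365.3, 219.9], [353.9, 204.5], [353.5, 234.8], [341.6, 219.1], [351.4, 235.4]]
140 [[367.6, 218.9], [355.0, 203.9], [355.8, 233.9], [342.7, 218.5], [353.8, 234.8]]
150 [[371.5, 216.2], [356.8, 202.3], [359.7, 231.4], [344.5, 217.0], [358.1, 232.6]]
206  50  44  43  41  44  49 109 142 149 121  68  42  63 163 200 198 206 227 253 255 255 255 255 246 214
208  97  53  40  41  46  44  57 127 145 138 124  47  45  98 184 201 215 255 255 255 255 250 236 213 199
210 141 114  60  39  43  44  46  82 149 138 128  88  48  51 136 200 225 243 251 255 246 237 216 192 196
212 140 143 120  58  43  41  40  47 107 135 131 121  61  44  66 167 220 232 235 241 234 213 198 203 202
214  91 133 143 100  48  40  41  46  58 121 131 112  52  42  44  96 175 230 232 232 210 193 199 202 202
216  47  84 129 136  83  45  41  41  41  65 135  59  45  44  42  48  99 188 207 198 199 203 203 204 203
218  46 
[... 747 characters left out ...]
  93  49  49  47  40  39  41  41  40  69 130 144 146 148 150 169 191 197 199
234 148 147 149 145 146 146 141 104  60  44  41  42  39  39  45 105 149 145 144 144 157 182 193 188 190
236 145 147 145 144 145 145 148 144 121  69  49  45  43  48  83 144 144 146 146 150 176 191 199 197 196
238 149 146 149 144 147 147 148 144 145 131  89  49  43  74 145 149 146 146 143 168 190 199 190 188 196
240 146 149 146 148 149 153 146 148 148 144 136 103  80 130 147 146 147 147 157 191 195 190 193 193 197
242 153 147 148 147 143 150 147 145 145 146 147 144 141 147 146 145 147 155 178 193 191 192 192 196 193
244 181 168 152 147 146 148 148 148 145 146 147 146 145 146 144 147 149 174 193 196 191 192 193 193 197
```

Emit:
step_arm(
  commands=[-2.5,0,3,0,0,-5,0,6,0,0,-7,0,9,0,0,-9,0,12.5,0,0,-11,0,16,0,0,-13,0,20,0,0,-14.5,0,23,0,0,-15,0,25,0,0,-15,0,25,0,0],
)

```text
time: 18.35
eef_pos: [0.5418, -0.0701, 0.0702]
tcp_rot: [0.003, 0.674, 0.738, 0.001]
wrist_force: [2.6, -15.9, 11.0]
gripper_width: 0.059
grip_force: 30.0
```

```bash
python3 go.py .5417,-.069,.0623,.092
```

```text
t 18.35 tcp [ 0.5418 -0.0701  0.0702] yaw 0.0908 F [  2.6 -15.9  11. ] w 0.059 q6 -0.3
.5417,-.069,.0623,.092 shift [ 1.2 -0.1  7.9] turn -0.001
```

Emit:
step_arm(
  commands=[-1.5,0,2,0,0,-2.5,0,4,0,0,-3,0,5.5,0,0,-3.5,0,7,0,0,-3.5,0,7,0,0,-3.5,0,7,0,0],
)

```text
time: 18.85
eef_pos: [0.5421, -0.0734, 0.0632]
tcp_rot: [0.003, 0.674, 0.739, 0.001]
wrist_force: [3.3, -15.9, 9.3]
gripper_width: 0.0591
grip_force: 30.0
```

```bash
cat > meas.py <<'E'
from h import *
import sys
o=env.observe();p=o['eef_pos'];print(o['time'].round(2) if hasattr(o['time'],'round') else o['time'],p.round(4),o['wrist_force'].round(1),o['gripper_width'])
for n in('scene','top'): cv2.imwrite(f'pics/{n}_{sys.argv[1]}.png',env.read_camera(n)[:,:,::-1])
im=cv2.imread(f'pics/scene_{sys.argv[1]}.png')
s=cv2.cvtColor(im,cv2.COLOR_BGR2HSV)[...,1]; v=im.max(2)
C=np.array([.538,-.028,.062]);R=bedR(.092,-np.radians(20))
L={'plate top corners':[(30,60,8),(-30,60,8),(30,-60,8),(-30,-60,8)],'stop':[(23,60,6),(-23,60,6)],'cover':[(11,20,14),(-11,20,14),(11,-20,14),(-11,-20,14)]}
for k in L: print(k,(proj('scene',R.apply(np.array(L[k])/1e3)+C)+[1,0]).round(1).tolist())
print('sat')
for y in range(196,242,2): print(y,' '.join('%3d'%a for a in s[y,320:384:2]))
E
python3 meas.py a
```

```text
18.85 [ 0.5421 -0.0734  0.0632] [  3.3 -15.9   9.3] 0.059066640684236484
plate top corners [[358.0, 235.1], [369.7, 220.0], [318.9, 205.2], [331.8, 191.4]]
stop [[359.1, 233.7], [368.1, 222.1]]
cover [[349.6, 219.0], [354.1, 213.6], [336.6, 209.1], [341.2, 203.9]]
sat
196  69  87 116 166 127  70  42  41  41  41  45 109 183 201 203 201 202 200 202 203 201 203 201 201 202 199 201 201 203 205 228 255
198  80  65  97 161  78  45  44  39  40  41  39  47 104 185 200 200 201 199 201 197 203 202 204 203 201 203 204 199 204 230 255 255
200  68  67  52  47  46  45  44  40  41  41  39  39  48 100 176 200 202 202 203 202 204 202 202 201 200 202 202 213 246 255 255 255
202  66  67  46  40  43  43  43  41  46  39  43  41  39  45  82 164 199 200 202 203 202 205 201 198 200 204 215 243 255 255 255 254
204  68  66  47  39  42  41  43  45  41  41  40  54  67  45  41  74 147 198 201 201 202 202 201 200 204 222 249 255 255 255 255 248
206  66  66  46  40  43  38  42  41  45  40  54  89 131  77  49  42  62 144 197 199 199 199 200 202 231 255 255 255 255 254 246 223
208  67  64  49  43  40  42  42  43  43
[... 1504 characters left out ...]
  44  73 137 145 148 153 171 194 197 199
232 149 143 144 146 145 146 143 145 147 145 147 147 135  90  51  41  39  40  45  47  44  38  60 123 149 147 147 143 162 191 196 193
234 145 146 145 146 148 145 148 146 149 148 145 143 146 141 104  61  44  41  41  40  44  48 108 148 147 147 146 157 188 192 193 193
236 161 150 147 146 145 143 145 149 146 146 144 145 146 147 145 116  68  44  44  41  46  86 145 146 147 149 150 172 191 191 193 196
238 185 179 159 151 145 146 146 149 145 149 148 146 147 145 146 145 131  89  49  46  75 142 145 147 149 148 166 199 192 191 196 195
240 188 188 188 182 162 150 146 147 147 143 146 148 146 146 147 146 146 137 103  80 132 150 149 147 147 160 186 198 201 198 199 196
```

The cover outline is now at scene (343,204), (354,213), (350,218), (339,209), within 2 px of the lying-home prediction. I press lightly to confirm it is flat.

Emit:
step_arm(
  commands=[-0.5,0,0.7,0,0,-0.7,0,1.4,0,0,-0.7,0,1.4,0,0],
)

```text
time: 19.2
eef_pos: [0.5421, -0.074, 0.0617]
tcp_rot: [0.003, 0.674, 0.739, 0.001]
wrist_force: [2.4, -16.6, 8.9]
gripper_width: 0.0592
grip_force: 30.0
```

Emit:
step_arm(
  commands=[-0.5,0,0.7,0,0,-0.7,0,1.4,0,0,-0.7,0,1.4,0,0],
)

```text
time: 19.45
eef_pos: [0.5421, -0.0746, 0.0603]
tcp_rot: [0.003, 0.674, 0.739, 0.0]
wrist_force: [2.2, -15.8, 8.7]
gripper_width: 0.0595
grip_force: 30.0
```

Emit:
step_arm(
  commands=[-0.7,0,1,0,0,-1,0,2,0,0,-1.2,0,3,0,0,-1.2,0,3,0,0],
)

```text
time: 19.78
eef_pos: [0.5421, -0.0758, 0.0572]
tcp_rot: [0.003, 0.674, 0.739, 0.0]
wrist_force: [1.6, -14.4, 9.3]
gripper_width: 0.0593
grip_force: 30.0
```

```bash
python3 meas.py b | head -24
python3 - <<'E'
import cv2
a=cv2.imread('pics/top_b.png');s=cv2.cvtColor(a,cv2.COLOR_BGR2HSV)
for y in range(180,222,3): print(y,' '.join('%3d'%q for q in s[y,250:330:3,1]),'|',' '.join('%3d'%q for q in s[y,250:330:3,2]))
E
```

```text
19.7833 [ 0.5421 -0.0758  0.0572] [  1.6 -14.4   9.3] 0.05932747892191553
plate top corners [[358.0, 235.1], [369.7, 220.0], [318.9, 205.2], [331.8, 191.4]]
stop [[359.1, 233.7], [368.1, 222.1]]
cover [[349.6, 219.0], [354.1, 213.6], [336.6, 209.1], [341.2, 203.9]]
sat
196  93 118 171 125 114  85  44  42  37  48 109 183 200 201 200 201 202 199 200 204 200 204 203 201 201 204 200 202 201 207 225 255
198  78  68 150 173  89  47  41  43  41  40  45  97 173 199 203 202 204 203 202 203 200 202 203 200 203 201 199 200 208 232 255 255
200  75  78 111 108  47  47  44  41  38  39  41  45  78 156 197 201 203 204 203 203 201 201 202 201 202 201 203 212 243 255 255 255
202  67  58  43  42  42  41  41  42  43  41  43  41  41  61 144 195 200 200 200 201 202 201 202 201 202 203 218 245 255 255 255 251
204  68  59  42  37  39  41  41  41  39  41  43  53  49  42  62 138 192 202 198 202 202 199 203 201 203 225 253 255 255 255 252 243
206  68  59  43  39  39  40  39  41  41  45  55 108 100  54  40  59 119 184 200 197 197 200 201 207 228 255 255 255 255 255 242 221
208  64  56  42  41  41  42  39  43  4
[... 4085 characters left out ...]
67  73  80  82  84  89  93  87  76
213 141  96  40  42  40  40  27   6  12  11  11  10  10  10  10  19   9  10   5  18  31  43  42  40  42  43  41 | 107  98 108 110 108 101  56  45  44  46  47  52  53  52  51  54  54  49  50  58  74  83  90  95  97 100  99
216 136  34  38  40  39  34  18   5   9   4  13   9   4   4   4   4   6   8   5  10  16   5  38  42  43  45  48 | 107  91 114 114 112  76  42  52  82  59  60  58  59  59  59  65  84  62  55  53  49  56  81  97 101 103  85
219 136  16  36  36  36   9  14   9   4  17  32  43  46  30  39  36  18   8   9   0   9  14   5  31  43  44  35 | 105  93 119 119  98  55  56  57  67  60  63  65  67  68  72  71  71  63  58  57  60  56  52  73 100 104  72
```

```bash
cat > pose.py <<'E'
from h import *
def edge(im,rows=range(198,219,2),u0=338,u1=372,thr=120):
    s=cv2.cvtColor(im,cv2.COLOR_BGR2HSV)[...,1].astype(float); P=[]
    for y in rows:
        # last crossing from plate (low sat, <80) to bench (>160), searching from right
        for u in range(u1,u0,-1):
            if s[y,u]<thr<=s[y,u+1]: P.append((u+(thr-s[y,u])/(s[y,u+1]-s[y,u]),y)); break
    return np.array(P)
def cover(im):
    s=cv2.cvtColor(im,cv2.COLOR_BGR2HSV)[...,1]; m=((s>92)&(s<160)).astype(np.uint8); m[:203]=0;m[222:]=0;m[:,:337]=0;m[:,358:]=0
    n,l,st,c=cv2.connectedComponentsWithStats(m); i=1+np.argmax([np.hypot(*(c[k]-[346,211]))-.02*st[k,4] for k in range(1,n)][::1] and [-np.hypot(*(c[k]-[346,211])) for k in range(1,n)])
    return c[i],st[i,4]
def fitpose(im,off=(1.3,0)):
    E=edge(im);c,a=cover(im);print('cover',c.round(2),a,'slope',np.polyfit(E[:,1],E[:,0],1).round(3))
    C=np.array([.538,-.028,.062])
    def f(p):
        R=bedR(.092,-np.radians(p[2])); o=C+bedR(.092,0).apply([0,p[0]/1e3,p[1]/1e3])
        q=proj('scene',R.apply(np.array([[-30,-40,4],[-30,60,4],[0,0,-0+10]])/1e3)+o)+off
        k=(q[1,0]-q[0,0])/(q[1,1]-q[0,1]); r=(E[:,0]-(q[0,0]+k*(E[:,1]-q[0,1])))
        return np.r_[r,3*(q[2]-c)]
    s=least_squares(f,[1.4,3.8,20]);print('centre h,v (home 1.4,3.8), slope deg',s.x.round(1),'rms',np.sqrt((s.fun**2).mean()).round(2))
if __name__=='__main__':
    import sys
    for n in sys.argv[1:]: fitpose(cv2.imread(n))
E
sed -i 's/i=1+np.argmax.*$/i=1+int(np.argmin([np.hypot(*(c[k]-[346,211])) for k in range(1,n)]))/' pose.py
python3 pose.py pics/c2.png pics/scene_a.png pics/scene_b.png
```

```text
cover [351.52 209.14] 85 slope [  0.697 215.505]
centre h,v (home 1.4,3.8), slope deg [13.9 23.5 45.8] rms 0.37
cover [346.8  211.35] 82 slope [  1.095 127.573]
centre h,v (home 1.4,3.8), slope deg [ 3.8  7.3 27.8] rms 0.36
cover [345.95 211.72] 83 slope [  1.163 112.462]
centre h,v (home 1.4,3.8), slope deg [ 1.9  4.6 25.3] rms 0.35
```

The fit gives a slope of about 25°, end home. The pads have crept down the plate's edges because the tool still pushes it 15 N against the stop. I relieve that uphill.

Emit:
step_arm(
  commands=[-1,0,0,0,0,-2,0,0,0,0,-2,0,0,0,0],
)

```text
time: 20.13
eef_pos: [0.5415, -0.0763, 0.0565]
tcp_rot: [0.001, 0.675, 0.738, 0.001]
wrist_force: [3.0, -4.9, 3.4]
gripper_width: 0.0594
grip_force: 30.0
```

Emit:
step_arm(
  commands=[-1,0,0,0,0,-1,0,0,0,0],
)

```text
time: 20.3
eef_pos: [0.5406, -0.0767, 0.056]
tcp_rot: [0.0, 0.674, 0.738, 0.0]
wrist_force: [2.3, -3.5, 2.9]
gripper_width: 0.0594
grip_force: 30.0
```

Emit:
step_arm(
  commands=[-0.5,1,1,0,0,-1,1.9,2.5,0,0,-1.6,1.9,4,0,0,-2.2,1.9,5.5,0,0,-2.8,1.9,7,0,0,-2.8,1.9,7,0,0],
)

```text
time: 20.8
eef_pos: [0.5421, -0.0794, 0.0484]
tcp_rot: [-0.0, 0.674, 0.739, -0.0]
wrist_force: [-1.0, -5.4, 2.1]
gripper_width: 0.0593
grip_force: 30.0
```

```bash
python3 meas.py c | head -1; python3 pose.py pics/scene_c.png
```

```text
20.8 [ 0.5421 -0.0794  0.0484] [-1.  -5.4  2.1] 0.059310496096168085
cover [345.23 212.31] 84 slope [ 1.311 80.252]
centre h,v (home 1.4,3.8), slope deg [ 0.7  0.9 20.2] rms 0.29
```

Emit:
step_arm(
  commands=[0,0,1,0,0,0,0,2,0,0,0,0,2,0,0],
)

```text
time: 21.15
eef_pos: [0.5423, -0.0798, 0.0469]
tcp_rot: [0.0, 0.674, 0.739, -0.001]
wrist_force: [-3.3, -8.3, 6.3]
gripper_width: 0.0593
grip_force: 30.0
```

```bash
python3 meas.py d | head -1; python3 pose.py pics/scene_d.png
```

```text
21.15 [ 0.5423 -0.0798  0.0469] [-3.3 -8.3  6.3] 0.05926863164159331
cover [345.12 212.58] 81 slope [ 1.336 74.71 ]
centre h,v (home 1.4,3.8), slope deg [ 0.6 -0.  19.4] rms 0.32
```

It lies flat (slope 19–20°) and is held against the stop. I let go and back off.

Emit:
step_arm(
  commands=[0,0,-1,0,0,0,0,-1,0,0,0,0,-1,0,0.75,0,0,-1,0,0.9,0,0,-1,0,1,0,0,-1,0,1,0,0,-1,0,1,0,0,-1,0,1],
)

```text
time: 21.92
eef_pos: [0.5424, -0.079, 0.0478]
tcp_rot: [-0.0, 0.674, 0.739, -0.0]
wrist_force: [-0.8, 0.7, -0.8]
gripper_width: 0.0919
grip_force: 0.0
```

Emit:
step_arm(
  commands=[0,0,-15,0,1,0,0,-40,0,1,0,0,-75,0,1,0,0,-110,0,1,0,0,-130,0,1,-40,0,-140,0,1,-80,0,-140,0,1,-120,0,-140,0,1,-160,0,-140,0,1,-200,0,-140,0,1,-220,0,-140,0,1,-220,0,-140,0,1],
)

```text
time: 22.92
eef_pos: [0.5621, -0.302, 0.1874]
tcp_rot: [0.0, 0.676, 0.737, -0.0]
wrist_force: [-0.0, -0.0, 0.2]
gripper_width: 0.0933
grip_force: 0.0
```

```bash
python3 meas.py e | head -1; python3 pose.py pics/scene_e.png
python3 - <<'E'
import cv2
a=cv2.imread('pics/top_e.png');s=cv2.cvtColor(a,cv2.COLOR_BGR2HSV)
for y in range(176,224,2): print(y,' '.join('%3d'%q for q in s[y,252:324:3,1]),'|',' '.join('%3d'%q for q in s[y,252:324:3,2]))
E
```

```text
22.9167 [ 0.5621 -0.302   0.1874] [-0.  -0.   0.2] 0.09327641382728007
cover [344.94 212.51] 80 slope [ 1.378 67.007]
centre h,v (home 1.4,3.8), slope deg [ 1.   1.4 17.7] rms 0.76
176 143 141 141 142 144 142 144 142 142 144 143 143 138 134 141 140 137 134 144 135 136 142 137 136 | 184 184 184 183 183 181 181 183 180 183 182 166 131 114 114 113 112 114 113 115 114 115 115 114
178 143 141 142 142 143 141 142 142 143 144 143 142 139 139 139 135 137 134 132 129 124 120 132 139 | 178 179 178 176 177 177 178 176 177 179 177 129 114 114 114 113 115 116 116 121 121 125 120 117
180 143 143 142 143 141 142 142 141 142 144 140 137 137 131 130 121 115 113 110 103 102 100 116 137 | 186 187 187 185 186 188 188 186 182 181 157 121 117 123 126 126 135 144 144 153 162 165 136 123
182 143 144 144 143 142 142 140 140 132 132 120 113 110 105 102  99  95  89  79  75  97 101 113 139 | 194 193 193 193 192 189 187 178 151 151 136 144 144 150 160 159 164 167 162 160 168 170 144 128
184 143 140 133 129 123 109 108 111 102 101 100  97  91  87  78  59  51  35  33  34  84  86 109 139 | 203 198 205 196 193 196 1
[... 3132 characters left out ...]
 102 109 | 115 114 130 134 135 129 127 131 125 128 130 131 134 136 146 144 143 143 144 156 155 158 152 145
218 138 136 107  98  91  97  95  98  98  98 100  99  98  99 101  99 102 103 108 113 118 126 131 141 | 116 116 140 153 134 139 147 146 145 145 145 152 158 154 157 154 145 138 137 126 119 123 121 127
220 142 138 111  99  98  99  98 100 102 101 101 103 106 110 115 121 126 135 142 137 138 138 136 139 | 117 118 145 160 156 159 162 161 157 154 152 144 137 130 122 124 121 117 117 121 118 118 118 141
222 139 138 111 100 102 103 108 109 116 120 123 135 135 140 137 140 137 138 138 137 140 137 136 141 | 119 120 136 155 153 146 142 136 125 123 126 119 115 118 119 120 121 120 118 117 115 117 118 163
```

Run:
```python
from h import *
a=cv2.imread('pics/top_e.png');s=cv2.cvtColor(a,cv2.COLOR_BGR2HSV)[...,1].astype(float)
up=[];lo=[];T=60
for u in range(276,306,2):
    c=s[:,u]
    v=next(v for v in range(195,175,-1) if c[v-1]>=T>c[v]); up.append((u,v-1+(c[v-1]-T)/(c[v-1]-c[v])))
    v=next(v for v in range(203,225) if c[v]<T<=c[v+1]); lo.append((u,v+(T-c[v])/(c[v+1]-c[v])))
en=[]
for v in range(191,202,1):
    c=s[v]; u=next(u for u in range(300,320) if c[u]<T<=c[u+1]); en.append((u+(T-c[u])/(c[u+1]-c[u]),v))
cov=cv2.connectedComponentsWithStats((cv2.cvtColor(a,cv2.COLOR_BGR2HSV)[...,2][190:210,270:300]<70).astype(np.uint8))
print('cover c',cov[3][1]+[270,190],cov[2][1])
up,lo,en=map(np.array,(up,lo,en))
def f(p):
    R=bedR(p[2],-np.radians(20));o=[p[0],p[1],.062]
    q=proj('top',R.apply(np.array([(30,50,8),(30,-50,8),(-30,50,0),(-30,-50,0),(25,-60,8),(-25,-60,8)])/1e3)+o)
    l=lambda a,b,x:a[1]+(b[1]-a[1])*(x-a[0])/(b[0]-a[0])
    e=q[4,0]+(q[5,0]-q[4,0])*(en[:,1]-q[4,1])/(q[5,1]-q[4,1])
    return np.r_[l(q[0],q[1],up[:,0])-up[:,1],l(q[2],q[3],lo[:,0])-lo[:,1],e-en[:,0]]
r=least_squares(f,[.538,-.028,.09],loss='soft_l1',f_scale=.3);print(r.x.round(4),np.round([f(r.x)[:15].mean(),f(r.x)[15:30].mean(),f(r.x)[30:].mean(),f(r.x).std()],2))
b=cv2.imread('pics/top0.png');S=cv2.cvtColor(b,cv2.COLOR_BGR2HSV)[...,1].astype(float)
# cradle rail edges in the first picture, same method (saturation), columns 272..310
g=[[],[],[],[]]
for u in range(272,312,2):
    c=S[:,u]; x=[v+(c[v]-70)/(c[v]-c[v+1]) for v in range(180,218) if (c[v]-70)*(c[v+1]-70)<0]
    print(u,np.round(x,1).tolist()) if u%8==0 else 0
for P in((23,0,0),(15,0,0),(-15,0,0),(-23,0,0),(23,-40,0),(15,-40,0),(-15,-40,0),(-23,-40,0)): print(P,proj('top',bedR(.092,-np.radians(20)).apply(np.array(P)/1e3)+[.538,-.028,.062])[0].round(1))
```

```text
cover c [284.61363636 199.43939394] [  7   5  16  10 132]
[ 0.537  -0.0281  0.096 ] [ 0.17 -0.12 -0.01  0.2 ]
272 [190.2, 195.7, 207.2, 212.5]
280 [189.2, 194.5, 206.1, 211.4]
288 [187.8, 193.3, 210.2]
296 [186.6, 192.0, 203.8]
304 [185.3, 190.8, 202.7, 207.9]
(23, 0, 0) [286.3 188.9]
(15, 0, 0) [286.7 192.5]
(-15, 0, 0) [288.2 205.8]
(-23, 0, 0) [288.5 209.3]
(23, -40, 0) [302.9 186.4]
(15, -40, 0) [303.3 190. ]
(-15, -40, 0) [304.8 203.5]
(-23, -40, 0) [305.2 207.1]
```

```bash
python3 -c "
from plant import env
print(env.sign_off())"
```

```text
the job is handed in; nothing more can be done
None
```

I handed the job in after about 23 s of the 64 s: the plate stood in the slot, was let go and regripped, and now lies studs down on the cradle rails, against the stop by measurement, square within about 0.3° and roughly 1 mm off centre.

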